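Hang and lock a shelf bracket on a slotted upright

TASK

Hang the loose steel bracket on the slotted upright: put both of its hooks through the upper pair of slots, then press its rear end down until it is fully home, with the two ears at its foot snapped below the spring rollers. Leave it hanging there level and locked, let go of it, and do not knock over or push away the jars, tin and bottle.

Things in the scene. Friction and masses are not known exactly. Their poses are not given: they have to be found in the camera images.
- bracket_grip (a point): Where to hold the loose steel bracket (0.4 kg, 140 long, 75 high, stands on its underside): on its bar, near the centre of mass, 63 above the underside, 60 in front of the back plate's rear face. Bracket x points from arm tip to hooks, z up. Bar: 24 wide, 24 high (heights 51 to 75), the whole arm long; below it a web 8 thick and a bottom flange 36 wide, 5 high (all mm).
- bracket_heel (a point): Middle of the lower edge of the bracket's back plate, on its rear face; axes as bracket_grip. Back plate 6 mm thick, 52 wide, 75 high; at its foot two ears, 5 mm high (heights 0 to 5), make it 64 wide. Fully home, this point is at the upright's front face, 60 mm above the bench, and the bar's top at 135 mm.
- bracket_hooks (a point): Point midway between the two hooks, on the rear face, 60 mm above the underside (mid-height of the tongues); axes as bracket_grip. Hooks at y = +15 and -15 mm, each 13 mm wide: a tongue 8 mm high reaches 12 mm behind the plate and ends in a lip 5 mm thick that hangs to 34 mm above the underside; gap between lip and plate 7 mm.
- stand: Steel foot plate, fixed, 110 x 170 x 12 mm; origin on the bench, mid-width, 25 mm behind its front edge; x points into the upright, z up. It carries an aluminium upright, 104 wide, top at 162 mm, front face at stand x = 0, a 5 mm sheet, hollow 26 mm deep behind. The upright is clamped up to 5 mm left or right of the foot's middle: this offset is not reported; find it by touch or sight.
- stand_slots (a point): Stand x = 0, y = 0, 133 mm above the bench; axes as stand. Mid-height of the upper pair of slots, but without the upright's sideways offset. Slots 16 mm wide, heights 116 to 150, at 15 mm either side of the upright's middle (a lower, unused pair: 66 to 99). Hooks enter straight along stand x with the bracket's underside 82 to 86 mm up; then it moves down.
- stand_rollers (a point): Stand x = 0, y = 0, 72 mm above the bench: height of the two spring rollers' axes (16 mm thick, 37.5 mm either side of the upright's middle, spring apart sideways). Going down, the ears meet them with the underside at about 78 mm; there it hangs if released. 10 to 20 N down on the bar's top within 20 mm of the back plate snaps it home; farther out it may jam.
- jar_screws: Bystander: clear jar with a red lid, 64 mm wide, 85 mm high, origin at the middle of its underside. To be left alone.
- jar_nails: Bystander: clear jar with a blue lid, 61 mm wide, 75 mm high, origin at the middle of its underside. To be left alone.
- tin_stain: Bystander: round tin, 70 mm wide, 100 mm high, origin at the middle of its underside. To be left alone.
- glue_white: Bystander: white squeeze bottle with a red cap, 63 mm wide, 190 mm high, origin at the middle of its underside. To be left alone.

How it is judged:
At the end, for the whole second after the job is handed in: The bracket hangs at rest in the upper slots, fully pressed home: its rear lower edge 56 to 62.5 mm above the bench, within 5 mm of the upright's front face and 10 mm of the foot's middle, level within 0.1 rad and square to the upright within 0.12 rad (z of bracket_heel in the frame of stand between 0.056 and 0.0625 m and x of bracket_heel in the frame of stand between -0.005 and 0.004 m and y of bracket_heel in the frame of stand between -0.01 and 0.01 m and angle between bracket_heel's own z axis and vertical below 0.1 rad and angle between the x axis of bracket_heel and the x axis of stand, either way round below 0.12 rad and linear speed of bracket below 0.02 m/s); the robot touches nothing.
It fails at once if one of the two jars, the tin or the bottle is pushed more than 40 mm or knocked over (distance of any of jar_screws, jar_nails, tin_stain, glue_white from where it was at the start of the episode above 0.04 m or angle between any of jar_screws, jar_nails, tin_stain, glue_white's own z axis and vertical above 0.6 rad).
It also fails if it takes over 48 s, if anything falls off the work surface, if the arm or the gripper's body presses on something with over 40 N, if the wrist force passes 120 N, or if a joint passes its speed limit or range.

ROBOT

A 7-joint arm with a two-finger parallel gripper is mounted at the origin on a cart in front of the work surface, level with it; the furniture and walls round the work are solid. World frame = base frame: x ahead of the robot, y to its left, z up, the work surface at z = 0. Lengths are in m, angles in rad, forces in N, time in s.
With the tool pointing down it reaches from about 0.4 to 0.875 m from the base axis. Payload 19.3 kg.
Tool frame: the origin (TCP) lies midway between the tips of the shut fingers; the grasp point (between the pads) lies 19 mm behind it (bot.pinch_z is the distance from the TCP to the grasp point, in m); z points along the fingers, y is the line along which they close (so a half turn about z gives the same grasp; the last joint's range is limited). The gripper opens to 85 mm and grips with 20 to 120 N. Pads are 22 mm wide; open, the fingers measure 114 mm over their backs; the gripper's body (76 mm by 85 mm) begins 54 mm behind the grasp point. The pads swing forward as they close: fully open they stand 13 mm farther back than shut.
Start: joints at [-1.268, 0.521, -0.036, 1.599, 0.021, 1.021, -0.113], TCP at [0.228, 0.582, 0.231] pointing down, gripper open.
Joint ranges: [-2.91, 2.91], [-0.3, 2.13], [-1.5, 1.42], [0.17, 2.43], [-1.26, 4.41], [0.16, 1.93], [-2.52, 2.52]. Speed limits (rad/s): [1.89, 1.89, 2.39, 2.39, 3.01, 3.01, 3.01].

INTERFACE

Orientations are given as [roll, pitch, yaw] about the fixed x, y, z axes, in that order (R = Rz(yaw) Ry(pitch) Rx(roll)).
In Python, from workcell import observe, viewer, bot gives the robot as it stands. The module is installed in compiled form; this text tells all that it offers.
- The arm moves only by the tool play_rows, never from a script. Its argument "motion" is a list of rows, each a list of 7 numbers: the shift along the tool's x, y, z in cm, then the turn, a rotation vector about the tool's x, y, z in rad, then the opening, from -1 (shut) to 1 (fully open), so that 0 is half open. A call has exactly 5 rows; each row is the pose to reach, as a shift and turn from the pose commanded when the call began, along the tool's axes at that moment; what a row does not reach only later rows make up. A row lasts 1/10 s, in which the tool goes at most 50 mm and 8.59 degrees, less where a joint would pass 70% of its speed; a pose out of reach is approached as far as the arm can. A call with a gripper value outside its range is refused whole. The fingers move at their own pace and stop on an object; "squeeze" is the grip in N (left out, the last holds). Time passes only in rows, so rows that repeat a pose let the fingers close, or fill a call up. It gives the time, the measured TCP pose, the force, the opening and the grip force at its end, in the units of the state.
- observe(): the state, without advancing time (a new reading comes with each control period).
- viewer.grab_frame(name): name is "scene" or "side" or "wrist"; returns (picture, depth): 400x640x3 uint8, red, green, blue; 400x640 float32, m along the optical axis (not along the pixel's ray), 0 where there is no reading.
- viewer.camera_info(name): a dict with "fx", "fy", "cx", "cy" (pixels), "R" (3x3) and "t" (3): a world point X has camera coordinates R X + t. Camera axes: x right, y down, z forward; pixel columns grow to the right and rows downward; lengths in m; the calibration is good to about 2 mm. A picture is of the moment at which its call begins: read the wrist's pose just before it. camera_info takes no time and is no camera call; for the wrist camera it gives the pose at the moment of the call.
- bot.job_done(): hands the job in; it is judged then, once.
The state is a dict: "clock": time; "qpos": joint angles; "qd": joint speeds; "joint_efforts": joint torques, N m; "position": TCP position; "tool_rot": TCP orientation; "force": force on the tool from outside, world axes, zero at the start; "moment": the same for the moment, N m; "grip_width": finger opening in m; "finger_force": force on a finger pad.
Only numpy, scipy, OpenCV 4.12 (cv2) and the standard library are available. Lean on these libraries where they do the work, as an engineer would, in place of code of your own. Each camera call takes 0.05 s, during which the arm holds its last target. There are 200 camera calls.

## Working session

There is one attempt and no reset: what is moved stays moved. The work goes in short steps, Python scripts to look and compute and a tool call to move; the robot and the scene stay as the last step left them, time stands still between calls to the robot, and variables do not carry over. Pictures are saved under pics/ and viewed, at most 10 in all, crops included, and the job is handed in when it is done.

Besides the shell and the picture viewer there is one more tool, called after "Request:" as name([rows], argument=value, ...), one row to a line, values as JSON. play_rows: Moves the arm, as the interface text tells. Its arguments: {"type":"object","properties":{"motion":{"type":"array"},"squeeze":{"type":"number"}},"required":["motion"]}

```bash
mkdir -p pics
cat > h.py <<'E'
import numpy as np, cv2
from workcell import observe, viewer, bot
from scipy.spatial.transform import Rotation as Ro
def cloud(name):
    c=viewer.camera_info(name); im,d=viewer.grab_frame(name)
    v,u=np.mgrid[0:400,0:640]
    P=np.stack([(u-c['cx'])/c['fx']*d,(v-c['cy'])/c['fy']*d,d],-1)
    W=(P-np.array(c['t']))@np.array(c['R'])
    W[d==0]=np.nan
    return im,W
def save(n,im): cv2.imwrite('pics/'+n,cv2.cvtColor(im,cv2.COLOR_RGB2BGR))
E
python3 - <<'E'
from h import *
a,W=cloud('scene'); b,V=cloud('side')
np.savez('c.npz',a=a,W=W,b=b,V=V)
save('scene.png',a); save('side.png',b)
s=observe(); print(s); print(bot.pinch_z)
for n in('scene','side'):
  c=viewer.camera_info(n); print(n,-np.array(c['R']).T@c['t'],c['R'])
E
```

```text
{'clock': 0.1, 'qpos': array([-1.26820624,  0.52193724, -0.03634339,  1.59992507,  0.02117972,
        1.02114506, -0.11280113]), 'qd': array([ 0.00094885, -0.00074563,  0.00091302, -0.00116107,  0.00159295,
       -0.00075102,  0.000545  ]), 'joint_efforts': array([ 5.11827340e-03, -9.28497362e+01,  1.98418848e+00, -3.70537341e+01,
        1.80971995e-02,  5.39296758e-03,  1.14110748e-05]), 'position': array([0.22754187, 0.58178122, 0.2308031 ]), 'tool_rot': array([-3.14056303e+00,  4.81575481e-05,  2.76879325e+00]), 'force': array([ 0.19126097,  0.02012998, -0.21714858]), 'moment': array([ 0.00575197, -0.01781615,  0.05949042]), 'finger_force': 0.0, 'grip_width': 0.08557686155749383}
0.0187
scene [-0.4315043  -0.95986961  0.87309606] [[ 0.67970655 -0.7332282   0.01937573]
 [-0.34415827 -0.3421416  -0.8743536 ]
 [ 0.64772995  0.58763555 -0.48490244]]
side [0.18364778 1.17811301 0.88353788] [[-0.95194123 -0.3060333  -0.01230881]
 [-0.14552235  0.48729    -0.86102944]
 [ 0.26950165 -0.81785822 -0.50840613]]
```

View pics/scene.png

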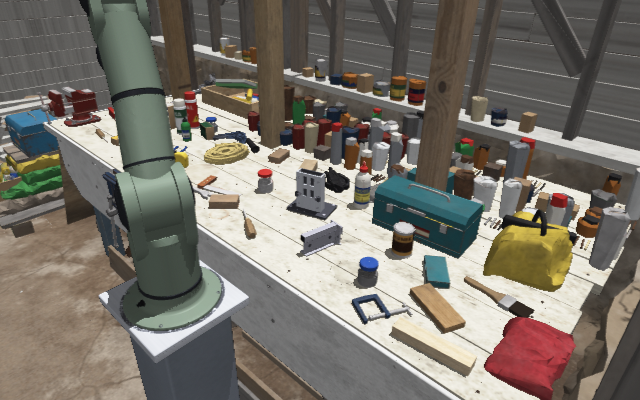

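View pics/side.png

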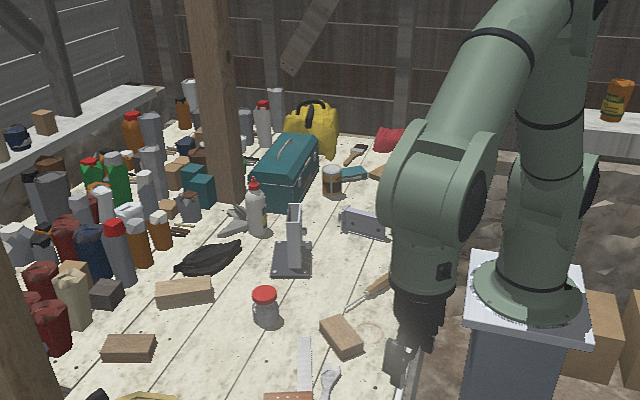

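The scene view shows the upright at about (310,190) and the bracket at (320,237). The red-lid jar is at (265,180), the bottle at (362,187), the tin at (403,240) and the blue-lid jar at (369,270).

Run:
```python
from h import *
z=np.load('c.npz');
for im,W,boxes,n in((z['a'],z['W'],{'br':(296,215,348,262),'st':(284,165,340,220),'red':(252,165,278,196),'tin':(388,220,418,258),'blue':(354,255,382,290),'glue':(350,162,375,210)},'scene'),(z['b'],z['V'],{'br':(335,200,395,245),'st':(268,200,316,280)},'side')):
  for k,(u0,v0,u1,v1) in boxes.items():
    P=W[v0:v1,u0:u1].reshape(-1,3); P=P[np.isfinite(P).all(1)]
    Q=P[P[:,2]>0.02]
    print(n,k,len(Q),'min',np.percentile(Q,2,0).round(3),'max',np.percentile(Q,98,0).round(3),'med',np.median(Q,0).round(3))
    if k in('br','st'):
      lo,hi=(0.068,0.085) if k=='br' else (0.152,0.17)
      T=P[(P[:,2]>lo)&(P[:,2]<hi)]
      (c,s,a)=cv2.minAreaRect((T[:,:2]*1000).astype(np.float32)); print('  top',len(T),c,s,a,np.median(T,0).round(3))
      if k=='st':
        T=P[(P[:,2]>.008)&(P[:,2]<.016)]; print('  foot',len(T),cv2.minAreaRect((T[:,:2]*1000).astype(np.float32)))
a=cv2.resize(z['a'][150:280,240:420],None,fx=4,fy=4,interpolation=2); save('s1.png',a)
```

```text
scene br 658 min [ 0.401 -0.177  0.022] max [ 0.543 -0.125  0.078] med [ 0.473 -0.147  0.06 ]
  top 242 (470.76776123046875, -150.02334594726562) (55.03696060180664, 146.71900939941406) 87.34408569335938 [ 0.47  -0.144  0.074]
scene st 1376 min [ 0.594 -0.     0.021] max [0.894 0.284 0.163] med [0.624 0.062 0.077]
  top 171 (626.4524536132812, 53.396484375) (46.04807662963867, 108.76524353027344) 17.692140579223633 [0.625 0.05  0.159]
  foot 375 ((772.7286987304688, 119.41036224365234), (433.2227478027344, 181.754150390625), 26.37742805480957)
scene red 267 min [0.583 0.27  0.023] max [0.642 0.328 0.087] med [0.606 0.291 0.048]
scene tin 783 min [ 0.607 -0.392  0.023] max [ 0.732 -0.254  0.101] med [ 0.63  -0.361  0.068]
scene blue 456 min [ 0.412 -0.397  0.021] max [ 0.466 -0.344  0.078] med [ 0.431 -0.376  0.062]
scene glue 717 min [ 0.735 -0.15   0.023] max [1.049 0.169 0.172] med [ 0.785 -0.075  0.076]
side br 1300 min [ 0.268 -0.154  0.022] max [0.546 0.626 0.565] med [ 0.435 -0.125  0.074]
  top 201 (485.69622802734375, -147.76626586914062) (57.33392333984375, 111.60409545898438) 86.97943878173828 [ 0.489 -0.138  0.074]
side st 1213 min [ 0.592 -0.179  0.023] max [0.794 0.111 0.162] med [0.62  0.096 0.091]
  top 166 (627.37939453125, 55.161502838134766) (36.077247619628906, 108.54289245605469) 17.011672973632812 [0.626 0.067 0.16 ]
  foot 934 ((686.7978515625, -51.356048583984375), (122.64149475097656, 423.29571533203125), 23.562149047851562)
```

View pics/s1.png

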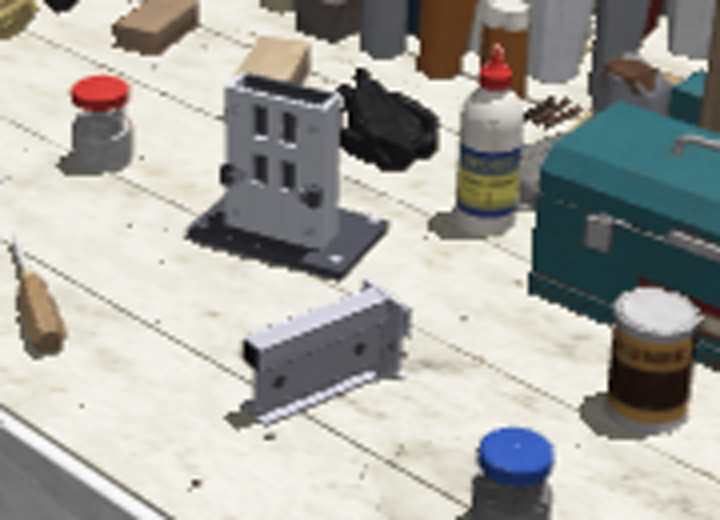

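The crop shows the bracket with its arm tip towards the robot and the hooks to the far side. The upright's slots face the robot, and nothing stands between the two. Next I fit the axes and work out the move.

```bash
cat >> h.py <<'E'
def rel(xyz,yaw):
    """shift cm and turn (tool axes) from the present pose to TCP xyz, pointing down with yaw"""
    s=observe(); R=Ro.from_euler('xyz',s['tool_rot']); T=Ro.from_euler('xyz',[np.pi,0,yaw])
    print('at',s['position'].round(4),s['tool_rot'].round(4),'cm',(R.inv().apply(np.array(xyz)-s['position'])*100).round(2),'rot',(R.inv()*T).as_rotvec().round(3),'clock',s['clock'])
E
python3 - <<'E'
from h import *
z=np.load('c.npz')
for n in 'WV':
  P=z[n].reshape(-1,3); P=P[np.isfinite(P).all(1)]
  T=P[(abs(P[:,0]-.47)<.1)&(abs(P[:,1]+.145)<.06)&(P[:,2]>.07)&(P[:,2]<.08)]
  B=T[T[:,0]<.53]; l=cv2.fitLine(B[:,:2].astype(np.float32),cv2.DIST_HUBER,0,.01,.01).ravel()
  d=l[:2]*np.sign(l[0]); nn=np.array([-d[1],d[0]]); print(n,'bar ang',np.arctan2(d[1],d[0]),'along',np.percentile(T[:,:2]@d,[0,2,98,100]),'across',np.percentile(B[:,:2]@nn,[2,50,98]))
  S=P[(abs(P[:,0]-.63)<.08)&(abs(P[:,1]-.06)<.09)&(P[:,2]>.025)&(P[:,2]<.165)]
  top=S[S[:,2]>.155]; c,s,a=cv2.minAreaRect((top[:,:2]*1000).astype(np.float32)); print(c,s,a)
  a=np.radians(17.4); d=np.array([np.cos(a),np.sin(a)]); m=np.array([-d[1],d[0]])
  F=S[(S[:,2]>.1)&(S[:,2]<.15)]; q=F[:,:2]@d; k=F[q<np.percentile(q,3)+.008]
  l=cv2.fitLine(k[:,:2].astype(np.float32),cv2.DIST_HUBER,0,.01,.01).ravel(); print('front dir',np.degrees(np.arctan2(l[1],l[0])),len(k),'front',np.median(k[:,:2]@d),'y',np.percentile(F[:,:2]@m,[1,99]))
  G=P[(abs(P[:,0]-.63)<.13)&(abs(P[:,1]-.06)<.13)&(P[:,2]>.009)&(P[:,2]<.016)]
  print('foot',len(G),cv2.minAreaRect((G[:,:2]*1000).astype(np.float32)),'y',np.percentile(G[:,:2]@m,[1,99]),'x',np.percentile(G[:,:2]@d,[1,99]))
rel([.47,-.145,.24],np.pi)
E
```

```text
W bar ang -0.17558938 along [0.41552089 0.41805514 0.55809114 0.56022641] across [-0.07091521 -0.05943326 -0.04443337]
(626.4524536132812, 53.396484375) (46.04807662963867, 108.76524353027344) 17.692140579223633
front dir -72.60808 208 front 0.5977974222096409 y [-0.1897942  -0.08455422]
foot 312 ((636.5206909179688, 53.66459655761719), (114.9004898071289, 168.97048950195312), 16.41429328918457) y [-0.22281789 -0.05527632] x [0.569093   0.67598995]
V bar ang -0.21702442 along [0.44638118 0.45408312 0.55745994 0.55945422] across [-0.04759568 -0.03047017 -0.01836462]
(627.37939453125, 55.161502838134766) (36.077247619628906, 108.54289245605469) 17.011672973632812
front dir -74.82057 83 front 0.5984251519992984 y [-0.18824566 -0.07847527]
foot 796 ((638.222412109375, 61.3126106262207), (109.35529327392578, 174.27532958984375), 16.771326065063477) y [-0.2145648  -0.04852181] x [0.57357886 0.68099042]
at [0.2275 0.5818 0.2308] [-3.1406  0.      2.7688] cm [-49.05 -58.86  -0.86] rot [-0.001 -0.    -0.373] clock 0.1
```

Request:
play_rows([
  [-17,-15,0,0,0,-0.09,1],
  [-17,-15,0,0,0,-0.09,1],
  [-17,-15,0,0,0,-0.09,1],
  [-17,-15,0,0,0,-0.09,1],
  [-17,-15,0,0,0,-0.09,1],
])

```text
clock: 0.6
position: [0.333, 0.3767, 0.2313]
tool_rot: [-3.141, 0.001, 2.856]
force: [0.4, 0.3, -0.7]
grip_width: 0.0852
finger_force: 0.0
```

```bash
python3 -c "
from h import *
rel([.481,-.145,.22],np.pi-.19)"
```

```text
at [0.333  0.3767 0.2313] [-3.1405e+00  6.0000e-04  2.8556e+00] cm [-28.92 -45.87   1.19] rot [-0.001  0.001 -0.096] clock 0.6
```

Request:
play_rows([
  [-15,-23,0.5,0,0,-0.05,1],
  [-15,-23,0.5,0,0,-0.05,1],
  [-15,-23,0.5,0,0,-0.05,1],
  [-15,-23,0.5,0,0,-0.05,1],
  [-15,-23,0.5,0,0,-0.05,1],
])

```text
clock: 1.1
position: [0.4041, 0.1393, 0.2268]
tool_rot: [3.141, 0.0, 2.909]
force: [1.3, -0.7, -0.2]
grip_width: 0.0858
finger_force: 0.0
```

```bash
python3 -c "
from h import *
rel([.481,-.145,.22],np.pi-.19)"
```

```text
at [0.4041 0.1393 0.2268] [3.1414e+00 1.0000e-04 2.9089e+00] cm [-14.04 -25.89   0.67] rot [ 0.     0.    -0.043] clock 1.1
```

Request:
play_rows([
  [-13.8,-25.6,0.7,0,0,-0.04,1],
  [-13.8,-25.6,0.7,0,0,-0.04,1],
  [-13.8,-25.6,0.7,0,0,-0.04,1],
  [-13.8,-25.6,0.7,0,0,-0.04,1],
  [-13.8,-25.6,0.7,0,0,-0.04,1],
])

```text
clock: 1.6
position: [0.4687, -0.1022, 0.2207]
tool_rot: [3.142, 0.0, 2.949]
force: [1.5, 1.1, 0.2]
grip_width: 0.0853
finger_force: 0.0
```

Request:
play_rows([
  [-1,-3,0,0,0,0,1],
  [-1,-3,0,0,0,0,1],
  [-1,-3,0,0,0,0,1],
  [-1,-3,0,0,0,0,1],
  [-1,-3,0,0,0,0,1],
])

```text
clock: 2.1
position: [0.4727, -0.1304, 0.2207]
tool_rot: [3.141, -0.0, 2.951]
force: [0.3, -1.1, 0.7]
grip_width: 0.0854
finger_force: 0.0
```

Run:
```python
from h import *
rel([.481,-.145,.22],np.pi-.19)
a,W=cloud('wrist'); save('w1.png',a); np.savez('w1.npz',a=a,W=W)
P=W.reshape(-1,3); P=P[np.isfinite(P).all(1)]
T=P[(abs(P[:,0]-.48)<.1)&(abs(P[:,1]+.145)<.06)&(P[:,2]>.068)&(P[:,2]<.085)]
print(len(T),T[:,2].min(),T[:,2].max(),cv2.minAreaRect((T[:,:2]*1000).astype(np.float32)))
c=viewer.camera_info('wrist'); print(-np.array(c['R']).T@c['t'])
B=T[(T[:,0]<.53)]; l=cv2.fitLine(B[:,:2].astype(np.float32),cv2.DIST_HUBER,0,.01,.01).ravel();d=l[:2]*np.sign(l[0]);nn=np.array([-d[1],d[0]])
print(np.arctan2(d[1],d[0]),np.percentile(T[:,:2]@d,[1,99]),np.percentile(B[:,:2]@nn,[2,50,98]))
r=np.percentile(T[:,:2]@d,99); y=np.percentile(B[:,:2]@nn,[2,98]).mean(); print('grip',d*(r-.06)+nn*y)
```

```text
at [ 0.4727 -0.1304  0.2207] [ 3.1413e+00 -1.0000e-04  2.9506e+00] cm [-1.09 -1.28  0.07] rot [ 0.    -0.    -0.001] clock 2.1
4677 0.06811418310125507 0.07754538733962242 ((468.7359313964844, -142.54806518554688), (51.11980056762695, 142.34207153320312), 81.84264373779297)
[ 0.39814594 -0.11623208  0.36334523]
-0.19179516 [0.41728694 0.55638265] [-0.06045159 -0.04873719 -0.03683491]
grip [ 0.47800836 -0.14237249]
```

View pics/w1.png

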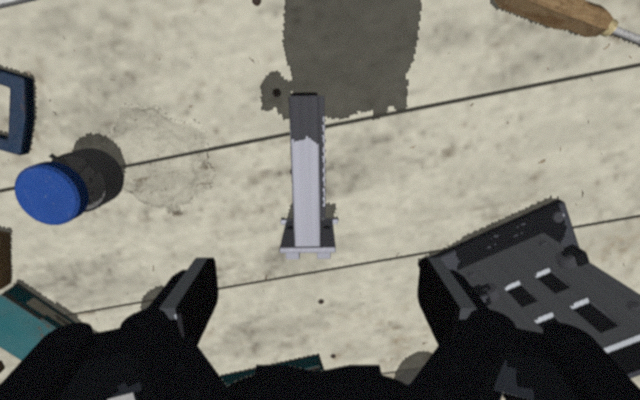

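The wrist view shows the bar upright in the picture between (305,95) and (305,245), so it lies along the tool x axis. Its hooks point down in the picture. The stand is partly visible at lower right. Before grasping I take one square look at the slots.

```bash
python3 -c "
from h import *
rel([.468,.005,.20],np.pi+.30)"
```

```text
at [ 0.4728 -0.1305  0.2208] [3.1413e+00 1.0000e-04 2.9505e+00] cm [ 3.05 13.21  2.08] rot [ 0.     0.    -0.491] clock 2.15
```

Request:
play_rows([
  [3,13.2,2,0,0,-0.49,1],
  [3,13.2,2,0,0,-0.49,1],
  [3,13.2,2,0,0,-0.49,1],
  [3,13.2,2,0,0,-0.49,1],
  [3,13.2,2,0,0,-0.49,1],
])

```text
clock: 2.65
position: [0.4684, 0.0051, 0.2008]
tool_rot: [3.141, 0.0, -2.841]
force: [-0.4, -0.9, -0.3]
grip_width: 0.0854
finger_force: 0.0
```

Run:
```python
from h import *
import time
rel([.468,.005,.20],np.pi+.30)
a,W=cloud('wrist'); save('w2.png',a); np.savez('w2.npz',a=a,W=W)
P=W.reshape(-1,3); P=P[np.isfinite(P).all(1)]
print(observe()['position'])
S=P[(abs(P[:,0]-.61)<.08)&(abs(P[:,1]-.05)<.08)]
F=S[(S[:,2]>.10)&(S[:,2]<.155)]
a=.30; d=np.array([np.cos(a),np.sin(a)]); m=np.array([-d[1],d[0]])
k=F[abs(F[:,:2]@d-.598)<.006]
l=cv2.fitLine(k[:,:2].astype(np.float32),cv2.DIST_HUBER,0,.01,.01).ravel(); print('front normal',np.arctan2(l[1],l[0])+np.pi/2*(-1 if l[1]>0 else 1),len(k),'front',np.median(k[:,:2]@d))
k=k[abs(k[:,2]-.133)<.012]; y=k[:,:2]@m; h,e=np.histogram(y,bins=np.arange(-.2,-.07,.001)); print([(round(float(x),3),int(n)) for x,n in zip(e,h)])
G=S[(S[:,2]>.006)&(S[:,2]<.018)]; print('foot y',np.percentile(G[:,:2]@m,[.5,99.5]))
T=S[(S[:,2]>.157)&(S[:,2]<.168)]; print('top y',np.percentile(T[:,:2]@m,[.5,99.5]),np.median(T[:,2]))
```

```text
at [0.4684 0.0051 0.2008] [ 3.1414  0.     -2.841 ] cm [0.04 0.01 0.08] rot [0.    0.    0.001] clock 2.65
[0.46850942 0.00407997 0.20082616]
front normal 0.29207468 884 front 0.5962870083289247
[(-0.2, 0), (-0.199, 0), (-0.198, 0), (-0.197, 0), (-0.196, 0), (-0.195, 0), (-0.194, 0), (-0.193, 0), (-0.192, 0), (-0.191, 0), (-0.19, 0), (-0.189, 0), (-0.188, 0), (-0.187, 0), (-0.186, 0), (-0.185, 0), (-0.184, 0), (-0.183, 0), (-0.182, 0), (-0.181, 0), (-0.18, 0), (-0.179, 0), (-0.178, 0), (-0.177, 0), (-0.176, 0), (-0.175, 0), (-0.174, 0), (-0.173, 0), (-0.172, 0), (-0.171, 0), (-0.17, 0), (-0.169, 0), (-0.168, 0), (-0.167, 0), (-0.166, 0), (-0.165, 0), (-0.164, 0), (-0.163, 0), (-0.162, 0), (-0.161, 0), (-0.16, 0), (-0.159, 0), (-0.158, 0), (-0.157, 0), (-0.156, 0), (-0.155, 0), (-0.154, 0), (-0.153, 0), (-0.152, 0), (-0.151, 0), (-0.15, 0), (-0.149, 0), (-0.148, 0), (-0.147, 0), (-0.146, 0), (-0.145, 0), (-0.144, 0), (-0.143, 0), (-0.142, 0), (-0.141, 0), (-0.14, 0), (-0.139, 0), (-0.138, 0), (-0.137, 0), (-0.136, 0), (-0.135, 0), (-0.134, 0), (-0.133, 0), (-0.132, 0), (-0.131, 0), (-
[... 778 characters left out ...]
-0.05069017]Traceback (most recent call last):
  File "<stdin>", line 14, in <module>
    return _quantile_unchecked(
        a, q, axis, out, overwrite_input, method, keepdims, weights)
    return _ureduce(a,
                    func=_quantile_ureduce_func,
    ...<5 lines>...
                    overwrite_input=overwrite_input,
                    method=method)
    r = func(a, **kwargs)
    result = _quantile(arr,
                       quantiles=q,
    ...<2 lines>...
                       out=out,
                       weights=wgt)
    slices_having_nans = np.isnan(arr[-1, ...])
                                  ~~~^^^^^^^^^
IndexError: index -1 is out of bounds for axis 0 with size 0
```

View pics/w2.png

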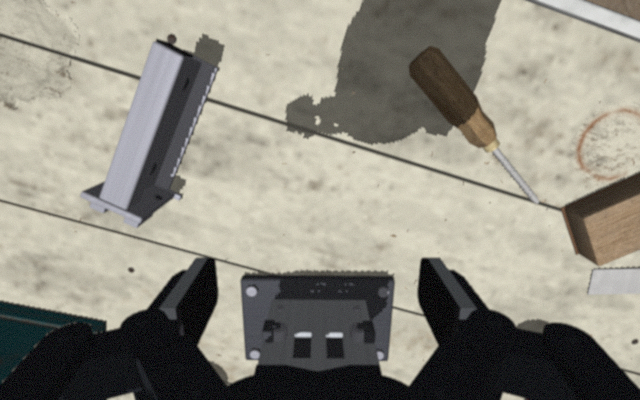

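The wrist view looks square at the stand: foot corners near (250,290) and (384,290), lower slots near (302,345) and (335,345), upper slots hidden behind the gripper. I use the lower pair and the upright's edges to find its middle.

Run:
```python
from h import *
z=np.load('w2.npz'); c=viewer.camera_info('wrist'); R=np.array(c['R']);t=np.array(c['t']); o=-R.T@t
a=.295; d=np.array([np.cos(a),np.sin(a),0]); m=np.array([-d[1],d[0],0])
def hit(u,v,D):
  r=R.T@np.array([(u-c['cx'])/c['fx'],(v-c['cy'])/c['fy'],1]); return o+r*(D-o@d)/(r@d)
g=z['a'].mean(2)
for v in(341,345,349,353): print(v,g[v,285:355].astype(int).tolist())
for u,v in((294,349),(311,349),(327,349),(344,349),(302,357),(302,333),(274,310)):
  p=hit(u,v,.597); print(u,v,'y',p@m,'z',p[2], 'cloud',z['W'][v,u])
W=z['W']; P=W.reshape(-1,3); P=P[np.isfinite(P).all(1)]
S=P[(abs(P[:,0]-.61)<.08)&(abs(P[:,1]-.05)<.09)]
G=S[(S[:,2]>.006)&(S[:,2]<.018)]; print('foot y',np.percentile(G@m,[.5,99.5]))
k=S[(abs(S@d-.597)<.006)&(S[:,2]>.025)]; print(k[:,2].min(),k[:,2].max())
for lo in(.03,.05): q=k[(k[:,2]>lo)&(k[:,2]<lo+.015)]@m; print('face y',np.percentile(q,[0,1,99,100]))
```

```text
341 [68, 72, 73, 73, 75, 74, 76, 69, 68, 45, 24, 28, 36, 31, 22, 23, 31, 29, 25, 25, 28, 29, 31, 29, 26, 42, 61, 71, 74, 74, 71, 71, 76, 71, 71, 70, 72, 74, 72, 72, 60, 51, 32, 31, 28, 29, 18, 28, 27, 29, 28, 25, 32, 30, 33, 23, 34, 45, 62, 70, 74, 71, 69, 71, 73, 70, 74, 72, 75, 74]
345 [71, 73, 71, 73, 72, 74, 72, 70, 60, 40, 23, 24, 26, 27, 31, 29, 29, 30, 17, 28, 27, 33, 31, 27, 35, 46, 68, 70, 71, 69, 75, 73, 72, 72, 71, 72, 69, 73, 68, 69, 60, 53, 30, 29, 28, 31, 20, 23, 29, 29, 27, 27, 25, 27, 30, 23, 29, 41, 61, 69, 69, 71, 70, 75, 69, 69, 73, 70, 77, 71]
349 [71, 71, 70, 76, 75, 70, 74, 63, 55, 35, 37, 27, 20, 24, 38, 33, 22, 27, 31, 33, 23, 30, 35, 23, 29, 43, 67, 73, 71, 73, 72, 72, 75, 69, 74, 70, 71, 71, 69, 73, 60, 53, 39, 30, 17, 23, 32, 27, 23, 27, 28, 28, 32, 29, 29, 30, 33, 34, 50, 65, 72, 65, 71, 78, 71, 68, 72, 70, 70, 75]
353 [69, 70, 76, 72, 72, 73, 62, 65, 54, 39, 31, 25, 27, 33, 27, 35, 22, 28, 28, 26, 30, 31, 23, 32, 32, 51, 67, 70, 72, 73, 79, 71, 70, 72, 73, 73, 78, 69, 73, 73, 65, 54, 37, 30, 26, 29, 23, 29, 32, 28, 26, 27, 30, 24, 32, 18, 28, 32, 45, 58, 
[... 182 characters left out ...]
664 cloud [0.61039684 0.04269977 0.08899028]
327 349 y -0.12379691343316303 z 0.08821300026468842 cloud [0.63656218 0.06709079 0.05223248]
344 349 y -0.10851585789403437 z 0.08818273516185327 cloud [0.60420307 0.07203041 0.08584545]
302 357 y -0.1458474680338418 z 0.0979287464995133 cloud [0.64387355 0.04302838 0.06341033]
302 333 y -0.14717824318529169 z 0.06701726876882674 cloud [0.6150316  0.03460675 0.0652997 ]
274 310 y -0.17830516475991545 z 0.031180338759499326 cloud [0.62276081 0.00454867 0.03127531]
foot y [-0.21490233 -0.0471918 ]
0.025015584864843572 0.1152273182621161
face y [-0.18172017 -0.18055248 -0.07881693 -0.07774465]
face y [-0.17236639 -0.16218441 -0.09626818 -0.08624475]
```

```bash
python3 -c "
from h import *
rel([.4785,-.1425,.13],np.pi-.19)"
```

```text
at [0.4685 0.0041 0.2008] [-3.1415e+00  1.0000e-04 -2.8447e+00] cm [  3.33 -14.31   7.08] rot [-0.     0.     0.487] clock 2.7
```

Request:
play_rows([
  [3.3,-14.3,7,0,0,0.487,1],
  [3.3,-14.3,7,0,0,0.487,1],
  [3.3,-14.3,7,0,0,0.487,1],
  [3.3,-14.3,7,0,0,0.487,1],
  [3.3,-14.3,7,0,0,0.487,1],
])

```text
clock: 3.2
position: [0.4781, -0.145, 0.13]
tool_rot: [-3.14, -0.001, 2.946]
force: [0.0, -0.4, 1.1]
grip_width: 0.0855
finger_force: 0.0
```

Run:
```python
from h import *
a,W=cloud('wrist'); P=W.reshape(-1,3); P=P[np.isfinite(P).all(1)]
T=P[(abs(P[:,0]-.47)<.1)&(abs(P[:,1]+.145)<.06)&(P[:,2]>.068)&(P[:,2]<.082)]
B=T[(T[:,0]<.50)]; l=cv2.fitLine(B[:,:2].astype(np.float32),cv2.DIST_HUBER,0,.01,.01).ravel();d=l[:2]*np.sign(l[0]);nn=np.array([-d[1],d[0]])
p=observe()['position'][:2]
print(len(T),np.arctan2(d[1],d[0]),'along',np.percentile(T[:,:2]@d,[0,1,99,100]),p@d,'across',np.percentile(B[:,:2]@nn,[2,50,98]),p@nn,B[:,2].mean())
rel([.4785,-.1425,.044],np.pi-.19)
```

```text
9412 -0.18150103 along [0.41546417 0.41666472 0.55577359 0.55750035] 0.49653116734216235 across [-0.06499946 -0.05361794 -0.04205255] -0.054613627008985526 0.07505615738574639
at [ 0.4785 -0.1433  0.1306] [-3.1413e+00 -8.0000e-04  2.9495e+00] cm [0.01 0.09 8.66] rot [-0.    -0.001 -0.002] clock 3.25
```

Request:
play_rows([
  [0,0.1,4,0,0,0,1],
  [0,0.1,7,0,0,0,1],
  [0,0.1,8.6,0,0,0,1],
  [0,0.1,8.6,0,0,0,1],
  [0,0.1,8.6,0,0,0,-0.1],
], squeeze=60)

```text
clock: 3.75
position: [0.4796, -0.1409, 0.0456]
tool_rot: [3.141, 0.001, 2.953]
force: [0.5, -0.2, 0.3]
grip_width: 0.0733
finger_force: 0.0
```

Request:
play_rows([
  [0,0,0,0,0,0,-1],
  [0,0,0,0,0,0,-1],
  [0,0,0,0,0,0,-1],
  [0,0,0,0,0,0,-1],
  [0,0,0,0,0,0,-1],
], squeeze=60)

```text
clock: 4.25
position: [0.4794, -0.1417, 0.0455]
tool_rot: [3.142, 0.001, 2.952]
force: [-1.7, 0.4, 12.5]
grip_width: 0.0229
finger_force: 58.2
```

Request:
play_rows([
  [0,0,-2,0,0,0,-1],
  [0,0,-4,0,0,0,-1],
  [0,0,-6,0,0,0,-1],
  [0,0,-8,0,0,0,-1],
  [0,0,-8.6,0,0,0,-1],
])

```text
clock: 4.75
position: [0.4797, -0.1417, 0.1324]
tool_rot: [3.141, 0.002, 2.952]
force: [0.6, 0.3, -4.1]
grip_width: 0.0227
finger_force: 60.8
```

Request:
play_rows([
  [0,0,0,0,0,0,-1],
  [0,0,0,0,0,0,-1],
  [0,0,0,0,0,0,-1],
  [0,0,0,0,0,0,-1],
  [0,0,0,0,0,0,-1],
])

```text
clock: 5.25
position: [0.4789, -0.1416, 0.1303]
tool_rot: [-3.141, -0.001, 2.952]
force: [-0.5, -0.4, -4.6]
grip_width: 0.0229
finger_force: 60.8
```

```bash
cat >> h.py <<'E'
def held():
    a,W=cloud('wrist'); s=observe(); R=Ro.from_euler('xyz',s['tool_rot']).as_matrix()
    P=W.reshape(-1,3); P=P[np.isfinite(P).all(1)]; L=(P-s['position'])@R
    T=L[(abs(L[:,1])<.025)&(L[:,0]>.012)&(L[:,0]<.12)&(L[:,2]>-.06)&(L[:,2]<0)]
    return a,L,T
E
python3 - <<'E'
from h import *
a,L,T=held(); np.savez('w3.npz',a=a,L=L); save('w3.png',a)
print(len(T),'x',np.percentile(T[:,0],[0,1,99,100]))
for x0 in np.arange(.01,.09,.01):
  q=T[(T[:,0]>x0)&(T[:,0]<x0+.01)]
  if len(q)>10: print(x0.round(2),len(q),'y',np.percentile(q[:,1],[2,98]).round(4),'z',np.median(q[:,2]).round(4))
print(observe())
d=np.array([np.cos(.295),np.sin(.295)]);m=np.array([-d[1],d[0]])
p=d*(.597-.06-.045)+m*(-.131); rel([*p,.128],np.pi+.295)
E
```

```text
15817 x [0.01200005 0.01205092 0.08095744 0.08165484]
0.01 3050 y [-0.0239  0.0235] z -0.0442
0.02 1699 y [-0.0117  0.0111] z -0.0295
0.03 1822 y [-0.0118  0.0109] z -0.0296
0.04 1970 y [-0.0119  0.0109] z -0.0296
0.05 2133 y [-0.0119  0.0108] z -0.0297
0.06 2297 y [-0.012   0.0108] z -0.0297
0.07 2440 y [-0.012   0.0106] z -0.0297
0.08 406 y [-0.011   0.0094] z -0.0276
{'clock': 5.3, 'qpos': array([ 0.01937009,  0.48076073,  0.19678191,  2.02492015, -0.1498712 ,
        0.64982145,  1.69489734]), 'qd': array([-2.04312077e-03, -2.13815717e-03, -1.10115504e-04, -2.62983000e-03,
        6.73456991e-05,  1.15740037e-03, -1.05447400e-03]), 'joint_efforts': array([ 9.41803301e-03, -7.75475836e+01,  6.24051332e+00, -2.69539636e+01,
        1.24923169e-02, -1.99032307e-03,  2.10352002e-03]), 'position': array([ 0.478942  , -0.14162573,  0.13040074]), 'tool_rot': array([-3.14151799e+00, -5.39645358e-04,  2.95166553e+00]), 'force': array([ 0.20890859,  0.66909315, -4.60615058]), 'moment': array([-0.0379377 ,  0.02460454, -0.01415549]), 'finger_force': 60.83935618400574, 'grip_width': 0.02309075977658676}
at [ 0.4789 -0.1416  0.1304] [-3.1415e+00 -5.0000e-04  2.9517e+00] cm [ 0.07 16.21  0.24] rot [ 0.    -0.001 -0.485] clock 5.3
```

View pics/w3.png

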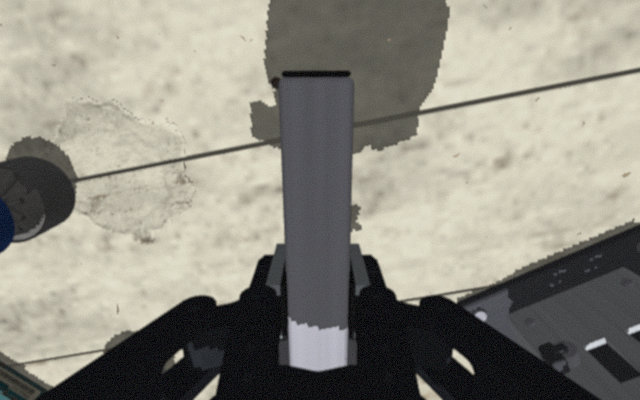

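The wrist view shows the bar held centrally between the fingers, its tip at (316,73), straight along the tool. Now I go to the pre-entry pose.

Request:
play_rows([
  [0,4,0,0,0,-0.12,-1],
  [0,8,0,0,0,-0.24,-1],
  [0,12,0,0,0,-0.37,-1],
  [0,16.2,0.1,0,0,-0.485,-1],
  [0,16.2,0.1,0,0,-0.485,-1],
])

```text
clock: 5.8
position: [0.5104, 0.0234, 0.1295]
tool_rot: [3.139, 0.001, -2.835]
force: [-0.4, -0.8, -4.6]
grip_width: 0.023
finger_force: 61.0
```

Request:
play_rows([
  [0,0,0,0,0,0,-1],
  [0,0,0,0,0,0,-1],
  [0,0,0,0,0,0,-1],
  [0,0,0,0,0,0,-1],
  [0,0,0,0,0,0,-1],
])

```text
clock: 6.3
position: [0.5096, 0.017, 0.1298]
tool_rot: [-3.141, 0.0, -2.847]
force: [-0.3, -0.1, -3.2]
grip_width: 0.0232
finger_force: 61.0
```

Run:
```python
from h import *
a,W=cloud('wrist'); save('w4.png',a)
b,V=cloud('scene'); b2,V2=cloud('side')
save('s4.png',np.vstack([cv2.resize(b[150:250,260:380],None,fx=5,fy=3,interpolation=2),cv2.resize(b2[190:290,240:360],None,fx=5,fy=3,interpolation=2)]))
d=np.array([np.cos(.295),np.sin(.295)]);m=np.array([-d[1],d[0]])
p=d*.5025+m*(-.1305)
for i in range(3): rel([*p,.1294],np.pi+.295); viewer.grab_frame('wrist')
```

```text
at [0.5096 0.0173 0.1297] [-3.1416 -0.     -2.8467] cm [-0.98  0.11  0.03] rot [-0. -0. -0.] clock 6.45
at [0.5097 0.0174 0.1297] [-3.1416  0.     -2.8466] cm [-0.98  0.11  0.03] rot [-0.  0. -0.] clock 6.5
at [0.5097 0.0174 0.1298] [-3.1416  0.     -2.8465] cm [-0.98  0.1   0.04] rot [-0.  0.  0.] clock 6.55
```

View pics/s4.png

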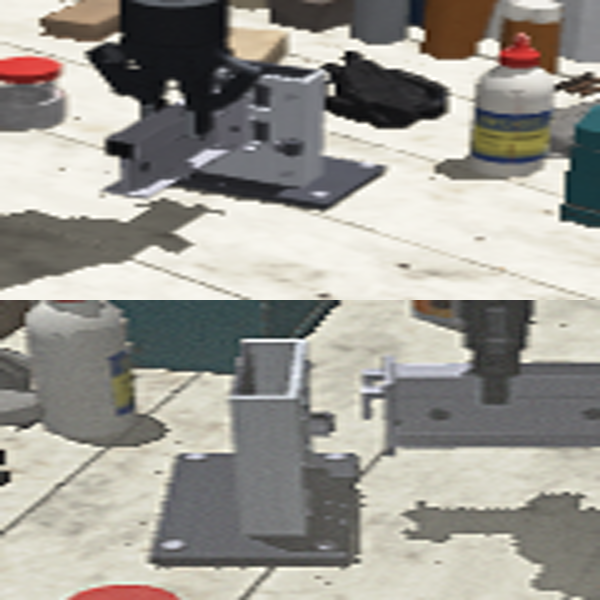

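View pics/w4.png

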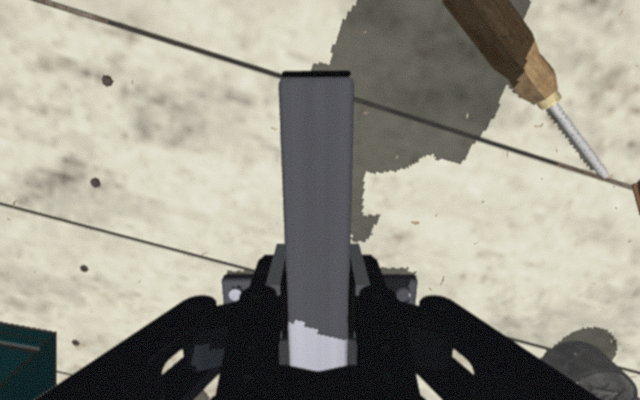

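The scene and side crops show the bracket level and in line with the slots, about 30 mm short of the upright. The wrist view puts the middle of the foot at about u=320, with the bar at 318. Shift 1 mm sideways and advance slowly.

Request:
play_rows([
  [-0.6,0.1,0,0,0,0,-1],
  [-1.2,0.1,0,0,0,0,-1],
  [-1.8,0.1,0,0,0,0,-1],
  [-2.4,0.1,0,0,0,0,-1],
  [-2.8,0.1,0,0,0,0,-1],
])

```text
clock: 7.1
position: [0.5368, 0.0268, 0.1296]
tool_rot: [-3.142, 0.0, -2.846]
force: [-0.0, -0.0, -4.3]
grip_width: 0.023
finger_force: 60.9
```

Request:
play_rows([
  [-0.2,0,0,0,0,0,-1],
  [-0.4,0,0,0,0,0,-1],
  [-0.6,0,0,0,0,0,-1],
  [-0.8,0,0,0,0,0,-1],
  [-0.8,0,0,0,0,0,-1],
])

```text
clock: 7.6
position: [0.544, 0.029, 0.1297]
tool_rot: [3.142, 0.0, -2.846]
force: [0.6, 0.1, -3.2]
grip_width: 0.0228
finger_force: 60.9
```

```bash
cat >> h.py <<'E'
def st():
    s=observe(); d=np.array([np.cos(.295),np.sin(.295)]);m=np.array([-d[1],d[0]]); p=s['position']
    R=Ro.from_euler('xyz',[0,0,.295]).as_matrix()
    print('rear d',(p[:2]@d+.0595).round(4),'m',(p[:2]@m).round(4),'underside',(p[2]-.0454).round(4),'rpy',s['tool_rot'].round(4),'F',(s['force']@R).round(1),'M',(s['moment']@R).round(2),'t',s['clock'])
E
python3 -c "
from h import *
st()"
```

```text
rear d 0.5884 m -0.1304 underside 0.0843 rpy [ 3.1416e+00  1.0000e-04 -2.8464e+00] F [ 0.6 -0.  -3.2] M [-0.01 -0.01 -0.  ] t 7.6
```

Request:
play_rows([
  [-0.2,0,0,0,0,0,-1],
  [-0.4,0,0,0,0,0,-1],
  [-0.6,0,0,0,0,0,-1],
  [-0.7,0,0,0,0,0,-1],
  [-0.7,0,0,0,0,0,-1],
])

```text
clock: 8.1
position: [0.5506, 0.031, 0.1297]
tool_rot: [-3.142, -0.0, -2.846]
force: [-0.2, 0.2, -3.9]
grip_width: 0.023
finger_force: 60.9
```

```bash
python3 -c "
from h import *
st()"
```

```text
rear d 0.5953 m -0.1304 underside 0.0843 rpy [-3.1416 -0.     -2.8464] F [-0.2  0.2 -3.9] M [ 0.04 -0.    0.01] t 8.1
```

Request:
play_rows([
  [-0.05,0,0,0,0,0,-1],
  [-0.1,0,0,0,0,0,-1],
  [-0.15,0,0,0,0,0,-1],
  [-0.15,0,0,0,0,0,-1],
  [-0.15,0,0,0,0,0,-1],
])

```text
clock: 8.6
position: [0.5515, 0.0313, 0.1296]
tool_rot: [3.142, -0.001, -2.847]
force: [-4.6, -0.8, -2.2]
grip_width: 0.0233
finger_force: 61.2
```

```bash
python3 -c "
from h import *
st()"
```

```text
rear d 0.5963 m -0.1304 underside 0.0842 rpy [ 3.1415e+00 -8.0000e-04 -2.8465e+00] F [-4.6  0.6 -2.2] M [ 0.08  0.89 -0.03] t 8.6
```

Contact at 0.596, just where the face was measured, so the hooks are through. I back off 0.6 mm and lower it.

Request:
play_rows([
  [0.06,0,0,0,0,0,-1],
  [0.06,0,0.15,0,0,0,-1],
  [0.06,0,0.3,0,0,0,-1],
  [0.06,0,0.45,0,0,0,-1],
  [0.06,0,0.5,0,0,0,-1],
])

```text
clock: 9.1
position: [0.5515, 0.0313, 0.1245]
tool_rot: [-3.142, 0.0, -2.846]
force: [-0.5, 0.2, -4.3]
grip_width: 0.0231
finger_force: 61.0
```

```bash
python3 -c "
from h import *
st()"
```

```text
rear d 0.5963 m -0.1304 underside 0.0791 rpy [-3.1416e+00  2.0000e-04 -2.8464e+00] F [-0.4  0.4 -4.3] M [-0.01  0.02 -0.02] t 9.1
```

Request:
play_rows([
  [0,0,0.05,0,0,0,-1],
  [0,0,0.1,0,0,0,-1],
  [0,0,0.15,0,0,0,-1],
  [0,0,0.2,0,0,0,-1],
  [0,0,0.2,0,0,0,-1],
])

```text
clock: 9.6
position: [0.5514, 0.0315, 0.1227]
tool_rot: [3.141, 0.0, -2.846]
force: [-2.4, 1.7, -1.5]
grip_width: 0.0231
finger_force: 61.3
```

```bash
python3 -c "
from h import *
st()"
```

```text
rear d 0.5962 m -0.1302 underside 0.0773 rpy [ 3.1414e+00  1.0000e-04 -2.8462e+00] F [-1.8  2.3 -1.5] M [ 0.43 -0.03  0.06] t 9.6
```

The ears now rest on the rollers. Release, rise, shut the fingers and look.

Request:
play_rows([
  [0,0,0,0,0,0,-0.2],
  [0,0,0,0,0,0,0.1],
  [0,0,0,0,0,0,0.3],
  [0,0,0,0,0,0,0.3],
  [0,0,0,0,0,0,0.3],
])

```text
clock: 10.1
position: [0.5514, 0.0312, 0.1228]
tool_rot: [-3.142, 0.0, -2.847]
force: [-0.1, -0.0, -0.3]
grip_width: 0.0555
finger_force: 0.0
```

Request:
play_rows([
  [0,0,-1,0,0,0,0.3],
  [0,0,-3,0,0,0,0.3],
  [0,0,-5,0,0,0,0.3],
  [0,0,-6,0,0,0,-1],
  [0,0,-6,0,0,0,-1],
])

```text
clock: 10.6
position: [0.552, 0.0312, 0.1842]
tool_rot: [-3.141, 0.002, -2.847]
force: [0.4, 0.5, -0.0]
grip_width: 0.027
finger_force: 0.0
```

Run:
```python
from h import *
s=observe()
st()
b2,V2=cloud('side'); b,V=cloud('scene')
save('s5.png',np.vstack([cv2.resize(b[150:250,260:380],None,fx=5,fy=3,interpolation=2),cv2.resize(b2[190:290,240:360],None,fx=5,fy=3,interpolation=2)]))
a,L,T=held(); T=L[(abs(L[:,1])<.009)&(L[:,0]>.02)&(L[:,0]<.083)&(L[:,2]<.05)&(L[:,2]>.01)]
print(len(T)); print('top z world', [ (x,(s['position'][2]-np.median(T[abs(T[:,0]-x)<.005][:,2])).round(4)) for x in(.03,.05,.075) if (abs(T[:,0]-x)<.005).sum()>5])
d=np.array([np.cos(.295),np.sin(.295)]);m=np.array([-d[1],d[0]])
p=d*(.5965-.018)+m*(-.1303); rel([*p,.158],np.pi+.295)
```

```text
rear d 0.5968 m -0.1306 underside 0.1388 rpy [-3.1412e+00  2.4000e-03 -2.8465e+00] F [ 0.5  0.3 -0. ] M [-0.04 -0.04 -0.03] t 10.6
4267
top z world [(0.03, np.float64(0.1489)), (0.05, np.float64(0.1477)), (0.075, np.float64(0.1462))]
at [0.551  0.0312 0.1821] [ 3.1415e+00 -9.0000e-04 -2.8463e+00] cm [-4.23  0.    2.4 ] rot [ 0.    -0.001  0.   ] clock 10.75
```

View pics/s5.png

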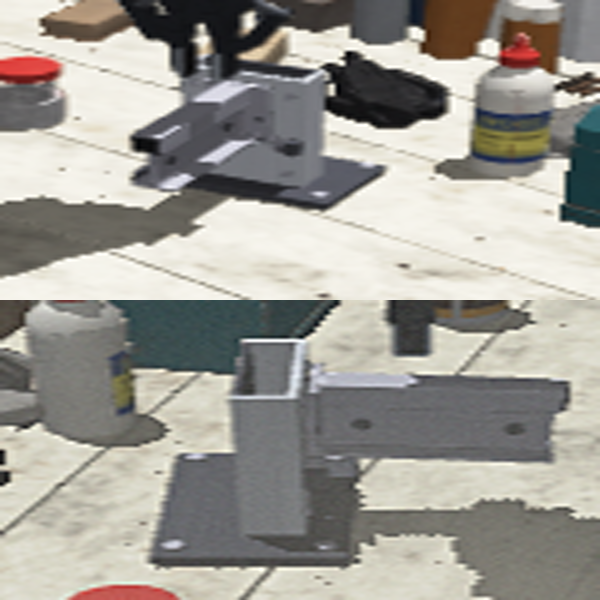

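The bracket hangs on the rollers in the upper slots, its tip drooping by about 0.06 rad. Now press 18 mm in front of the rear face with the fingers shut.

Request:
play_rows([
  [-1.5,0,0,0,0,0,-1],
  [-3,0,0,0,0,0,-1],
  [-4.2,0,0.5,0,0,0,-1],
  [-4.2,0,1.5,0,0,0,-1],
  [-4.2,0,2.2,0,0,0,-1],
])

```text
clock: 11.25
position: [0.5906, 0.0432, 0.1589]
tool_rot: [3.141, -0.002, -2.846]
force: [-0.1, -0.8, -0.4]
grip_width: 0.0002
finger_force: 0.0
```

Request:
play_rows([
  [0,0,0.2,0,0,0,-1],
  [0,0,0.4,0,0,0,-1],
  [0,0,0.6,0,0,0,-1],
  [0,0,0.8,0,0,0,-1],
  [0,0,0.8,0,0,0,-1],
])

```text
clock: 11.75
position: [0.5915, 0.0434, 0.1527]
tool_rot: [-3.142, -0.0, -2.846]
force: [0.1, 0.3, 0.6]
grip_width: -0.0002
finger_force: 0.0
```

Request:
play_rows([
  [0,0,0.1,0,0,0,-1],
  [0,0,0.2,0,0,0,-1],
  [0,0,0.3,0,0,0,-1],
  [0,0,0.4,0,0,0,-1],
  [0,0,0.5,0,0,0,-1],
])

```text
clock: 12.25
position: [0.592, 0.0434, 0.1486]
tool_rot: [-3.141, 0.001, -2.846]
force: [-2.2, 0.3, 10.5]
grip_width: -0.0002
finger_force: 5.7
```

```bash
python3 -c "
from h import *
st(); print(observe()['position'])"
```

```text
rear d 0.6386 m -0.1306 underside 0.1032 rpy [-3.1414e+00  1.4000e-03 -2.8465e+00] F [-2.   0.9 10.5] M [ 0.08  0.37 -0.02] t 12.25
[0.59202188 0.04344909 0.14855978]
```

Request:
play_rows([
  [0,0,0.2,0,0,0,-1],
  [0,0,0.4,0,0,0,-1],
  [0,0,0.6,0,0,0,-1],
  [0,0,0.8,0,0,0,-1],
  [0,0,1.0,0,0,0,-1],
])

```text
clock: 12.75
position: [0.5918, 0.0435, 0.1379]
tool_rot: [-3.142, 0.001, -2.846]
force: [-0.1, -0.0, -0.1]
grip_width: 0.0003
finger_force: 0.0
```

Request:
play_rows([
  [0,0,0.1,0,0,0,-1],
  [0,0,0.2,0,0,0,-1],
  [0,0,0.3,0,0,0,-1],
  [0,0,0.4,0,0,0,-1],
  [0,0,0.4,0,0,0,-1],
])

```text
clock: 13.25
position: [0.5915, 0.0434, 0.1343]
tool_rot: [3.142, 0.0, -2.847]
force: [-4.7, -1.8, 11.4]
grip_width: -0.0
finger_force: 5.8
```

It has snapped through and bottoms at 0.135. One slightly firmer press, then retreat and check.

Request:
play_rows([
  [0,0,0.1,0,0,0,-1],
  [0,0,0.1,0,0,0,-1],
  [0,0,0,0,0,0,-1],
  [0,0,-1,0,0,0,-1],
  [0,0,-3,0,0,0,-1],
])

```text
clock: 13.75
position: [0.5908, 0.0433, 0.1634]
tool_rot: [3.141, -0.002, -2.846]
force: [-0.7, -0.6, -0.7]
grip_width: -0.0003
finger_force: 0.0
```

Request:
play_rows([
  [0,0,-3,0,0,0,-1],
  [5,0,-5,0,0,0,-1],
  [8,0,-7,0,0,0,-1],
  [8,0,-7,0,0,0,-1],
  [8,0,-7,0,0,0,-1],
])

```text
clock: 14.25
position: [0.5154, 0.0202, 0.2348]
tool_rot: [-3.141, 0.002, -2.847]
force: [0.4, 0.5, 0.0]
grip_width: -0.0001
finger_force: 0.0
```

Run:
```python
from h import *
st()
b2,V2=cloud('side'); b,V=cloud('scene'); a,W=cloud('wrist')
save('s6.png',np.vstack([cv2.resize(b[150:250,260:380],None,fx=5,fy=3,interpolation=2),cv2.resize(b2[190:290,240:360],None,fx=5,fy=3,interpolation=2)]))
d=np.array([np.cos(.295),np.sin(.295),0]);m=np.array([-d[1],d[0],0])
for n,Q in(('side',V2),('scene',V),('wrist',W)):
  P=Q.reshape(-1,3);P=P[np.isfinite(P).all(1)]; x=P@d-.5965; y=P@m+.1305
  k=(abs(y)<.009)&(x<-.01)&(x>-.138)&(P[:,2]>.11)&(P[:,2]<.16)
  if k.sum()>20: 
    f=np.polyfit(x[k],P[k,2],1); g=np.polyfit(x[k],y[k],1); print(n,k.sum(),'slope',f[0],'top at plate',f[1],'yaw',g, 'tip',np.percentile(x[k],1))
```

```text
rear d 0.5585 m -0.1305 underside 0.1894 rpy [-3.1414e+00  2.1000e-03 -2.8466e+00] F [0.5 0.4 0. ] M [-0.02 -0.03  0.02] t 14.25
side 170 slope 0.041681160930169145 top at plate 0.13296026084226786 yaw [0.00911081 0.00216167] tip -0.13550715966747903
scene 94 slope 0.05722140096986433 top at plate 0.13522731906914998 yaw [0.01382345 0.00039866] tip -0.13571282985532032
wrist 2460 slope 0.03779133503510051 top at plate 0.13453553197263945 yaw [-2.89272136e-05  8.40900393e-06] tip -0.13729907676679684
```

View pics/s6.png

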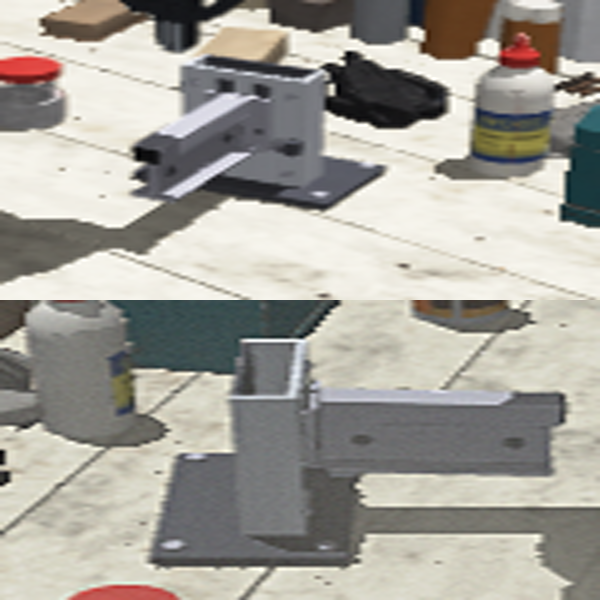

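The crops show the bracket fully down with the upper slots empty above the hooks. Its top at the plate is 134.5 mm, tilt 0.04 rad, square to the upright, and the gripper is clear.

```bash
python3 -c "
from h import *
print(bot.job_done())"
```

```text
the job is handed in; nothing more can be done
None
```

The bracket hangs in the upper slots, pressed fully home and released: its top is at about 134.5 mm at the plate and its tilt about 0.04 rad. The jars, tin and bottle were never touched. I handed the job in at about 14 s, and no verdict came back.

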